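# Reset the safety interlock with the two-button chord

## Robot

A 7-joint arm with a two-finger parallel gripper is mounted at the origin on a cart in front of the work surface, level with it; the furniture and walls round the work are solid. World frame = base frame: x ahead of the robot, y to its left, z up, the work surface at z = 0. Lengths are in m, angles in rad, forces in N, time in s.
With the tool pointing down it reaches from about 0.35 to 0.9 m from the base axis. Payload 19.9 kg.
Tool frame: the origin (TCP) lies on the mounting face of the last link; the fingertips stand 199 mm ahead of it and the grasp point (between the pads) lies 180 mm ahead of it; z points along the fingers, x is the direction in which the jaws open and shut, and the axes are right-handed (so a half turn about z gives the same grasp; the last joint's range is limited). The gripper opens to 94 mm and grips with 3 to 60 N. Pads are 16 mm wide; open, the fingers measure 119 mm over their backs; the gripper's body (75 mm by 177 mm) begins 78 mm behind the grasp point.
Start: joints at [-1.313, 0.417, -0.01, 1.614, 0.005, 1.111, -0.053], TCP at [0.184, 0.597, 0.405] pointing down, gripper open.
Joint ranges: [-2.81, 2.81], [-0.39, 2.02], [-1.27, 1.25], [0.06, 2.57], [-1.19, 4.33], [0.19, 2], [-2.82, 2.82]. Speed limits (rad/s): [1.89, 1.89, 2.39, 2.39, 3.01, 3.01, 3.01].

## Interface

Orientations are given as a unit quaternion [x, y, z, w].
In Python, from workcell import read_state, cams, sign_off gives the robot as it stands.
- The arm moves only by the shell command python3 -m inch 'ROWS' [FORCE]. ROWS is JSON, a list of rows, each an object of numbers: "dx", "dy", "dz": the shift along the world's x, y, z each as a share of 0.02 m, from -1 to 1; "ax", "ay", "az": the turn, a rotation vector about the world's x, y, z each as a share of 4 degrees, from -1 to 1; "fingers": the opening, from 0 (shut) to 1 (fully open). A call has 1 to 8 rows; each row shifts and turns the commanded pose from where the row before left it; what a row does not reach is not made up. A row lasts 1/10 s, in which the tool goes at most 50 mm and 8.59 degrees, less where a joint would pass 70% of its speed; a pose out of reach is approached as far as the arm can. A call with a number of a shift or a turn outside -1 to 1 is refused whole. A call with a gripper value outside its range is refused whole. The fingers move at their own pace and stop on an object; FORCE is the grip in N (left out, the last holds). Time passes only in rows, so rows that do not move let the fingers close. It gives the time, the measured TCP pose, the force and the opening at its end, in the units of the state.
- read_state(): the state, without advancing time (a new reading comes with each control period).
- cams.get_image(name): name is "scene" or "top" or "wrist"; returns a dict with "pixels" (480x640x3 uint8, red, green, blue), "K" (3x3 intrinsics, pixels), "pose" (4x4, takes a point from camera to world coordinates); the wrist camera has in their place "mount" (4x4, takes a point from camera to tool coordinates, whose origin is the TCP and whose axes are the tool frame's). Camera axes: x right, y up, looking along -z (the intrinsics and any distortion apply to the point x, -y, -z); pixel columns grow to the right and rows downward; lengths in m; the calibration is good to about 2 mm. The wrist camera is an equidistant fisheye: a pixel r from the principal point sees the ray r / f radians off the axis. A picture is of the moment at which its call begins: read the wrist's pose just before it. There is no depth.
- sign_off(): hands the job in, once; it reports no verdict.
The state is a dict: "t": time; "q": joint angles; "dq": joint speeds; "joint_efforts": joint torques, N m; "tool_pos": TCP position; "tcp_rot": TCP orientation; "contact_force": force on the tool from outside, world axes, zero at the start; "torque": the same for the moment, N m; "finger_gap": finger opening in m.
Only numpy, scipy, OpenCV 4.12 (cv2) and the standard library are available. Lean on these libraries where they do the work, as an engineer would, in place of code of your own. Each camera call takes 0.05 s, during which the arm holds its last target. There are 200 camera calls.

## Task

Reset the safety interlock on the grey control box: push its clear sliding guard all the way back, off the buttons, then press the two green buttons down together, one fingertip on each, keep both fully down for at least three seconds (longer does no harm), and let both come up again. Leave the guard open, do not press the small red stop button between the green ones, and do not disturb the jars and the dish round the box. Only touch and push: nothing is to be gripped or lifted.

Things in the scene. Friction and masses are not known exactly. Their poses are not given: they have to be found in the camera images.
- panel: grey box fixed to the worktop, 200 (its x) x 152 (y) x 45 mm high; origin at the centre of its underside; +x is the way the guard opens (away from the robot, turned by up to 0.5 rad), y left, z up. Rails 9 mm wide along its edges (y = +-68 mm) reach 66 mm above the worktop. Buttons in a row along y, 55 mm in front (-x) of the origin: green at y = +35 mm, red at 0, green at -35 mm.
- guard (a joint): slide of the clear guard along the box's +x, m: 0 shut (over the buttons), 0.07 open at its stop; starts at 0 to 0.015. About 2 N of friction; stays where left. Plate 110 (x) x 122 (y) x 3 mm, top 64 mm above the worktop, 3 mm above the buttons; shut, it spans 90 mm in front of the box's origin to 20 mm behind it.
- guard_lip (a point): middle of the top edge of the guard's orange push lip, on its front face (facing the box's -x), 80 mm above the worktop; 20 mm in front of the box's origin when shut; moves with the guard. The lip is 110 mm wide along y; its upright front face rises 16 mm above the clear plate; behind it a ramp falls away, so push it from the front.
- reset_left (a joint): travel of the left (+y) green button in m: 0 up, 0.006 fully down; sprung, about 1.5 N to start it and 5 N fully down; it comes up by itself.
- reset_left_top (a point): middle of the top face of the left green button (28 mm across); 58 mm above the worktop when up.
- reset_right (a joint): travel of the right (-y) green button in m, same as the left one.
- reset_right_top (a point): middle of the top face of the right green button (28 mm across); 58 mm above the worktop when up, 70 mm from the left one.
- stop (a joint): travel of the small red stop button in m: 0 up, 0.004 fully down, about 1 N to start it and 3 N fully down; must not be pressed.
- stop_top (a point): middle of the top face of the red stop button (16 mm across), midway between the green ones; 54 mm above the worktop.
- sample_jar1: loose clear sample jar with white cap and light beige content, 33 mm across, 55 mm high, standing beside the box; origin at the centre of its underside.
- sample_jar3: loose clear sample jar with white cap and dark grey content, 33 mm across, 55 mm high, standing on the other side of the box; origin at the centre of its underside.
- petri_dish: loose glass dish, 64 mm across, 18 mm high, lying behind the box; origin at the centre of its underside.

How it is judged:
By the outcome, as a careful person would: the job done as asked, in the order asked, and still so for the second after the job is handed in, with the robot touching nothing.
It also fails if it takes over 48 s, if anything falls off the work surface, if the arm or the gripper's body presses on something with over 40 N, if the wrist force passes 120 N, or if a joint passes its speed limit or range.

## Working session

There is one attempt and no reset: what is moved stays moved. The work goes in short steps, Python scripts to look and compute and a shell command to move; the robot and the scene stay as the last step left them, time stands still between calls to the robot, and variables do not carry over. Pictures are saved under pics/ and viewed, about 8 in all and at most 12, crops included, and the job is handed in when it is done.

```bash
mkdir -p pics; ls
python3 - <<'E'
from workcell import read_state, cams
import cv2
s=read_state(); print({k:s[k] for k in('t','tool_pos','tcp_rot','finger_gap','contact_force')})
for n in('scene','top'):
    im=cams.get_image(n); cv2.imwrite(f'pics/{n}0.png',im['pixels'][:,:,::-1]); print(n,im['K'],im['pose'])
E
```

```text
pics
{'t': 0.0, 'tool_pos': array([0.18394308, 0.59718259, 0.4040083 ]), 'tcp_rot': array([ 8.04476139e-01,  5.93984626e-01, -4.88396570e-04,  4.08583527e-04]), 'finger_gap': 0.09401942268692623, 'contact_force': array([ 0.29099811, -0.26422621,  0.63049755])}
scene [[444.23282555   0.         325.11443902]
 [  0.         444.23282555 233.86050562]
 [  0.           0.           1.        ]] [[ 0.70752383  0.38523933 -0.59245311  0.10271865]
 [-0.70631154  0.41290223 -0.57500935 -0.44387393]
 [ 0.02310899  0.82528929  0.56423715  0.5814126 ]
 [ 0.          0.          0.          1.        ]]
top [[610.08039249   0.         318.89186621]
 [  0.         610.08039249 247.44279798]
 [  0.           0.           1.        ]] [[-0.02508828  0.98753856 -0.15536462  0.46363763]
 [-0.99955678 -0.02727167 -0.0119375   0.03626054]
 [-0.01602579  0.15499627  0.98778506  1.03213908]
 [ 0.          0.          0.          1.        ]]
```

View pics/scene0.png

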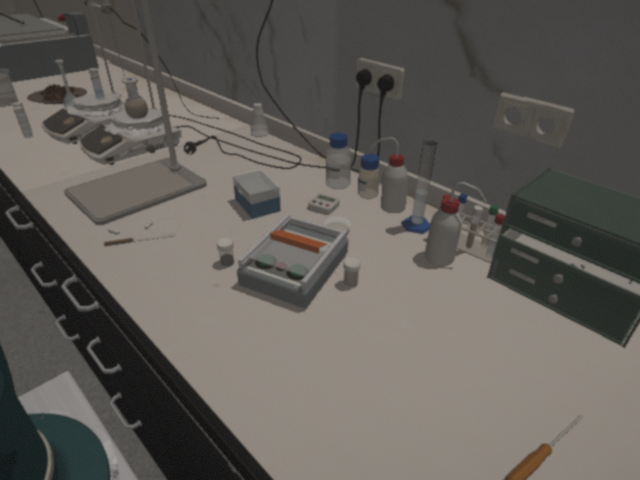

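View pics/top0.png

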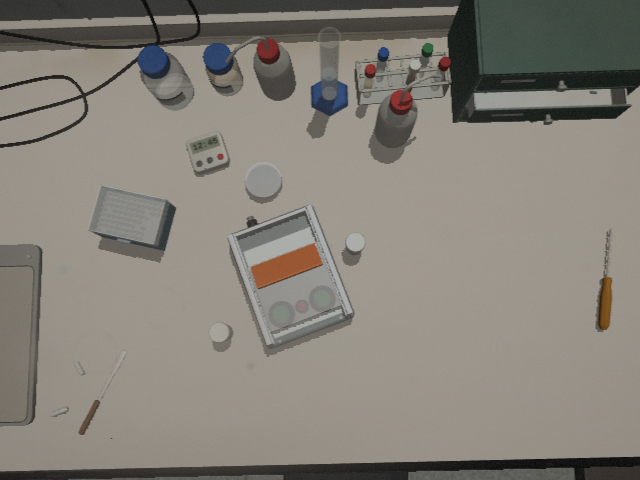

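Top view: the panel sits around (292,277). The green buttons are near (281,314) and (321,299), red near (302,307), and the orange lip near (287,265). In the scene view the greens are near (265,261) and (297,271). I'll enlarge both views to read these more closely.

Run:
```python
import cv2,numpy as np
a=cv2.imread('pics/top0.png')[195:355,205:375]; b=cv2.imread('pics/scene0.png')[205:305,215:365]
a=cv2.resize(a,None,fx=3.5,fy=3.5,interpolation=cv2.INTER_CUBIC)[:, :]
b=cv2.resize(b,None,fx=5,fy=5,interpolation=cv2.INTER_CUBIC)
a=cv2.convertScaleAbs(a,alpha=1.3);b=cv2.convertScaleAbs(b,alpha=1.6)
cv2.imwrite('pics/topc.png',a);cv2.imwrite('pics/scenec.png',b)
```

```text
(no output)
```

View pics/topc.png

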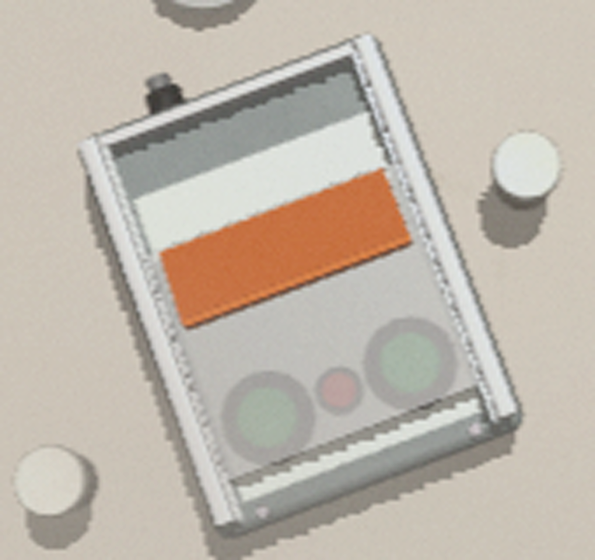

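View pics/scenec.png

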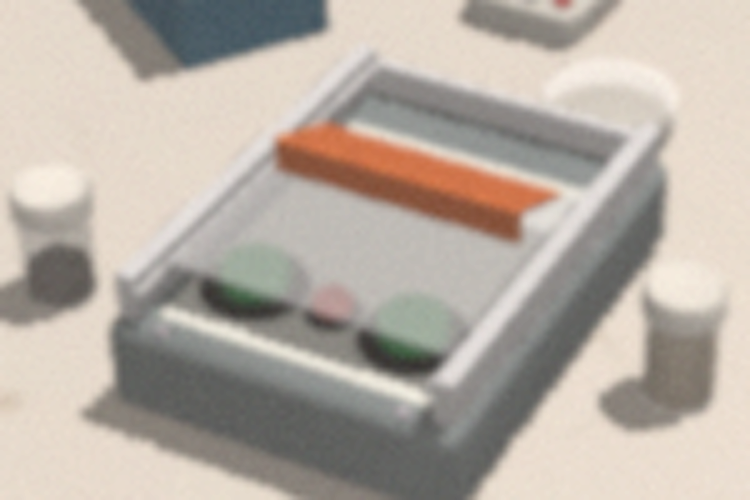

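Top crop: greens at (267,413) and (410,361), red at (338,390), and the lip's front top edge from (186,323) to (410,239). Scene crop: greens at (255,277) and (413,326), red at (331,303), lip edge from (277,142) to (521,216). Next I'll triangulate these.

```bash
cat > h.py <<'E'
import numpy as np, cv2
from workcell import read_state, cams
def P(im):
    T=np.linalg.inv(im['pose']); T=np.diag([1,-1,-1,1])@T
    return im['K']@T[:3]
def onplane(im,px,z):
    d=np.linalg.inv(im['K'])@np.array([*px,1.]); d=im['pose'][:3,:3]@(d*[1,-1,-1]); o=im['pose'][:3,3]
    return o+d*(z-o[2])/d[2]
E
python3 - <<'E'
from h import *
t=cams.get_image('top');s=cams.get_image('scene')
A=dict(L=(267,413),R=(410,361),S=(338,390),l1=(186,323),l2=(410,239),jarL=(50,480),jarR=(525,166))
B=dict(L=(255,277),R=(413,326),S=(331,303),l1=(277,142),l2=(521,216),jarL=(53,187),jarR=(684,288))
H=dict(L=.058,R=.058,S=.054,l1=.08,l2=.08,jarL=.055,jarR=.055)
W={}
for k in A:
    a=np.array(A[k])/3.5+[205,195]; b=np.array(B[k])/5+[215,205]
    X=cv2.triangulatePoints(P(t),P(s),a.astype(float),b.astype(float)).ravel();X=X[:3]/X[3]
    W[k]=onplane(t,a,H[k]);print(k,X.round(4),'top@h',W[k].round(4),'scene@h',onplane(s,b,H[k]).round(4))
for p,q in(('L','R'),('l1','l2')):
    d=W[p]-W[q];print(p,q,'len',np.linalg.norm(d).round(4),'yaw',np.arctan2(-d[0],d[1]).round(4),'mid',((W[p]+W[q])/2).round(4))
st=read_state();from scipy.spatial.transform import Rotation as Ro
print(Ro.from_quat(st['tcp_rot']).as_matrix().round(3))
E
```

```text
L [0.5131 0.1114 0.0497] top@h [0.5129 0.1105 0.058 ] scene@h [0.5062 0.1031 0.058 ]
R [0.5352 0.045  0.0521] top@h [0.5349 0.0449 0.058 ] scene@h [0.5302 0.0397 0.058 ]
S [0.5229 0.0784 0.0505] top@h [0.5228 0.0782 0.054 ] scene@h [0.5201 0.075  0.054 ]
l1 [0.5528 0.1449 0.0779] top@h [0.5529 0.1445 0.08  ] scene@h [0.5505 0.1427 0.08  ]
l2 [0.5886 0.0431 0.0776] top@h [0.588  0.0433 0.08  ] scene@h [0.5867 0.0405 0.08  ]
jarL [0.4858 0.2097 0.0546] top@h [0.4853 0.2099 0.055 ] scene@h [0.4864 0.2085 0.055 ]
jarR [ 0.6242 -0.0109  0.0542] top@h [ 0.6239 -0.0107  0.055 ] scene@h [ 0.6238 -0.0117  0.055 ]
L R len 0.0692 yaw 0.3223 mid [0.5239 0.0777 0.058 ]
l1 l2 len 0.1071 yaw 0.3344 mid [0.5704 0.0939 0.08  ]
[[ 0.294  0.956 -0.   ]
 [ 0.956 -0.294 -0.001]
 [-0.001  0.    -1.   ]]
```

The two views agree: yaw about 0.33 rad, button midpoint about (0.524, 0.078), lip midpoint about (0.570, 0.094), so the guard is open about 14 mm. I'll put the jaws along the panel's y axis with a gap of about 57 mm, which puts the fingertips 70 mm apart. Moving over now.

```bash
python3 -m inch '[{"dx":0.69,"dy":-0.99,"az":0.35,"fingers":0.61},{"dx":0.69,"dy":-0.99,"az":0.35,"fingers":0.61},{"dx":0.69,"dy":-0.99,"az":0.35,"fingers":0.61},{"dx":0.69,"dy":-0.99,"az":0.35,"fingers":0.61},{"dx":0.69,"dy":-0.99,"az":0.35,"fingers":0.61},{"dx":0.69,"dy":-0.99,"az":0.35,"fingers":0.61},{"dx":0.69,"dy":-0.99,"az":0.35,"fingers":0.61},{"dx":0.69,"dy":-0.99,"az":0.35,"fingers":0.61}]'
```

```text
invalid input at $[0]: expected keys dx, dy, dz, ax, ay, az, fingers
```

```bash
python3 -m inch '[{"dx":0.69,"dy":-0.99,"dz":0,"ax":0,"ay":0,"az":0.35,"fingers":0.61},{"dx":0.69,"dy":-0.99,"dz":0,"ax":0,"ay":0,"az":0.35,"fingers":0.61},{"dx":0.69,"dy":-0.99,"dz":0,"ax":0,"ay":0,"az":0.35,"fingers":0.61},{"dx":0.69,"dy":-0.99,"dz":0,"ax":0,"ay":0,"az":0.35,"fingers":0.61},{"dx":0.69,"dy":-0.99,"dz":0,"ax":0,"ay":0,"az":0.35,"fingers":0.61},{"dx":0.69,"dy":-0.99,"dz":0,"ax":0,"ay":0,"az":0.35,"fingers":0.61},{"dx":0.69,"dy":-0.99,"dz":0,"ax":0,"ay":0,"az":0.35,"fingers":0.61},{"dx":0.69,"dy":-0.99,"dz":0,"ax":0,"ay":0,"az":0.35,"fingers":0.61}]'
```

```text
t: 1.0
tool_pos: [0.2948, 0.438, 0.4046]
tcp_rot: [0.742, 0.67, -0.0, 0.0]
contact_force: [0.3, 0.1, 0.2]
finger_gap: 0.0573
```

```bash
python3 -m inch '[{"dx":0.69,"dy":-0.99,"dz":0,"ax":0,"ay":0,"az":0.35,"fingers":0.61},{"dx":0.69,"dy":-0.99,"dz":0,"ax":0,"ay":0,"az":0.35,"fingers":0.61},{"dx":0.69,"dy":-0.99,"dz":0,"ax":0,"ay":0,"az":0.35,"fingers":0.61},{"dx":0.69,"dy":-0.99,"dz":0,"ax":0,"ay":0,"az":0.35,"fingers":0.61},{"dx":0.69,"dy":-0.99,"dz":0,"ax":0,"ay":0,"az":0.35,"fingers":0.61},{"dx":0.69,"dy":-0.99,"dz":0,"ax":0,"ay":0,"az":0.35,"fingers":0.61},{"dx":0.69,"dy":-0.99,"dz":0,"ax":0,"ay":0,"az":0.35,"fingers":0.61},{"dx":0.69,"dy":-0.99,"dz":0,"ax":0,"ay":0,"az":0.35,"fingers":0.61}]' >/dev/null
python3 -m inch '[{"dx":0.69,"dy":-0.99,"dz":0,"ax":0,"ay":0,"az":0.35,"fingers":0.61},{"dx":0.69,"dy":-0.99,"dz":0,"ax":0,"ay":0,"az":0.35,"fingers":0.61},{"dx":0.69,"dy":-0.99,"dz":0,"ax":0,"ay":0,"az":0.35,"fingers":0.61},{"dx":0.69,"dy":-0.99,"dz":0,"ax":0,"ay":0,"az":0.35,"fingers":0.61},{"dx":0.69,"dy":-0.99,"dz":0,"ax":0,"ay":0,"az":0.35,"fingers":0.61},{"dx":0.69,"dy":-0.99,"dz":0,"ax":0,"ay":0,"az":0.35,"fingers":0.61},{"dx":0.69,"dy":-0.99,"dz":0,"ax":0,"ay":0,"az":0.35,"fingers":0.61},{"dx":0.69,"dy":-0.99,"dz":0,"ax":0,"ay":0,"az":0.35,"fingers":0.61}]' >/dev/null
python3 -m inch '[{"dx":0.69,"dy":-0.95,"dz":0,"ax":0,"ay":0,"az":0.3,"fingers":0.61},{"dx":0.69,"dy":-0.95,"dz":0,"ax":0,"ay":0,"az":0.3,"fingers":0.61},{"dx":0,"dy":0,"dz":0,"ax":0,"ay":0,"az":0,"fingers":0.61},{"dx":0,"dy":0,"dz":0,"ax":0,"ay":0,"az":0,"fingers":0.61}]'
python3 - <<'E'
from h import *
from scipy.spatial.transform import Rotation as Ro
st=read_state();R=Ro.from_quat(st['tcp_rot']).as_matrix();print(st['tool_pos'],R.round(3),np.arctan2(R[1,0],R[0,0])-np.pi/2)
w=cams.get_image('wrist');print(w['K'],w['mount'].round(4))
cv2.imwrite('pics/w1.png',w['pixels'][:,:,::-1])
E
```

```text
t: 3.0
tool_pos: [0.5427, 0.084, 0.4044]
tcp_rot: [0.582, 0.813, -0.0, -0.0]
contact_force: [-0.4, 0.2, 0.0]
finger_gap: 0.0574
[0.54273232 0.08404208 0.40440101] [[-0.323  0.946 -0.   ]
 [ 0.946  0.323 -0.   ]
 [-0.    -0.    -1.   ]] 0.32861173074551653
[[371.64829954   0.         314.51831082]
 [  0.         371.64829954 245.22048118]
 [  0.           0.           1.        ]] [[ 1.000e+00 -4.000e-04 -1.200e-03 -7.000e-04]
 [-7.000e-04 -9.736e-01 -2.284e-01 -6.520e-02]
 [-1.000e-03  2.284e-01 -9.736e-01  2.050e-02]
 [ 0.000e+00  0.000e+00  0.000e+00  1.000e+00]]
```

View pics/w1.png

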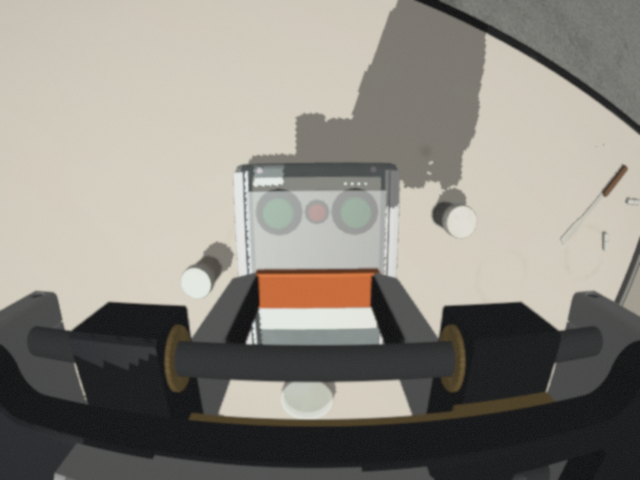

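The wrist view shows the box square to the jaws: greens at (278,212) and (355,212), red at (316,211), and the lip's front edge from (258,271) to (378,271). I'll check these against the estimate.

```bash
cat >> h.py <<'E'
from scipy.spatial.transform import Rotation as Ro
def wrist(w,st,px,z):
    K=w['K'];v=np.array([(px[0]-K[0,2])/K[0,0],(px[1]-K[1,2])/K[1,1]]);r=np.hypot(*v)
    d=np.array([v[0]/r*np.sin(r),-v[1]/r*np.sin(r),-np.cos(r)])
    R=Ro.from_quat(st['tcp_rot']).as_matrix();M=w['mount']
    o=st['tool_pos']+R@M[:3,3];d=R@M[:3,:3]@d
    return o+d*(z-o[2])/d[2]
E
python3 - <<'E'
from h import *
st=read_state();w=cams.get_image('wrist')
c=np.cos(.33);s=np.sin(.33)
for n,p,z in(('R',(278,212),.058),('L',(355,212),.058),('S',(316,211),.054),('l2',(258,271),.08),('l1',(378,271),.08)):
    X=wrist(w,st,p,z);d=X-st['tool_pos'];print(n,X.round(4),'panel rel tcp',(d[0]*c+d[1]*s).round(4),(-d[0]*s+d[1]*c).round(4))
E
```

```text
R [0.5349 0.0475 0.058 ] panel rel tcp -0.0192 -0.0326
L [0.5128 0.1122 0.058 ] panel rel tcp -0.0192 0.0357
S [0.5238 0.0793 0.054 ] panel rel tcp -0.0194 0.0011
l2 [0.5856 0.0476 0.08  ] panel rel tcp 0.0288 -0.049
l1 [0.5521 0.1456 0.08  ] panel rel tcp 0.0288 0.0546
```

The wrist view agrees to within 1–2 mm. I'll go down in front of the lip, with the tips at about 71 mm.

```bash
python3 -m inch '[{"dx":0,"dy":0.01,"dz":-0.96,"ax":0,"ay":0,"az":0,"fingers":0.61},{"dx":0,"dy":0.01,"dz":-0.96,"ax":0,"ay":0,"az":0,"fingers":0.61},{"dx":0,"dy":0.01,"dz":-0.96,"ax":0,"ay":0,"az":0,"fingers":0.61},{"dx":0,"dy":0.01,"dz":-0.96,"ax":0,"ay":0,"az":0,"fingers":0.61},{"dx":0,"dy":0.01,"dz":-0.96,"ax":0,"ay":0,"az":0,"fingers":0.61},{"dx":0,"dy":0,"dz":-0.96,"ax":0,"ay":0,"az":0,"fingers":0.61},{"dx":0,"dy":0,"dz":-0.96,"ax":0,"ay":0,"az":0,"fingers":0.61},{"dx":0,"dy":0,"dz":0,"ax":0,"ay":0,"az":0,"fingers":0.61}]'
python3 -m inch '[{"dx":0.237,"dy":0.081,"dz":0,"ax":0,"ay":0,"az":0,"fingers":0.61},{"dx":0.237,"dy":0.081,"dz":0,"ax":0,"ay":0,"az":0,"fingers":0.61},{"dx":0.237,"dy":0.081,"dz":0,"ax":0,"ay":0,"az":0,"fingers":0.61},{"dx":0.237,"dy":0.081,"dz":0,"ax":0,"ay":0,"az":0,"fingers":0.61},{"dx":0.237,"dy":0.081,"dz":0,"ax":0,"ay":0,"az":0,"fingers":0.61},{"dx":0.237,"dy":0.081,"dz":0,"ax":0,"ay":0,"az":0,"fingers":0.61}]'
```

```text
t: 3.9
tool_pos: [0.5418, 0.0859, 0.2684]
tcp_rot: [0.581, 0.814, -0.001, -0.001]
contact_force: [-0.3, 0.8, 0.2]
finger_gap: 0.0576
t: 4.5
tool_pos: [0.5715, 0.0949, 0.2703]
tcp_rot: [0.582, 0.814, -0.0, -0.0]
contact_force: [-1.7, -0.5, 1.7]
finger_gap: 0.0575
```

Contact, at about 2 N along −x as expected from the guard's friction. I'll keep pushing.

```bash
python3 -m inch '[{"dx":0.237,"dy":0.081,"dz":0,"ax":0,"ay":0,"az":0,"fingers":0.61},{"dx":0.237,"dy":0.081,"dz":0,"ax":0,"ay":0,"az":0,"fingers":0.61},{"dx":0.237,"dy":0.081,"dz":0,"ax":0,"ay":0,"az":0,"fingers":0.61},{"dx":0.237,"dy":0.081,"dz":0,"ax":0,"ay":0,"az":0,"fingers":0.61},{"dx":0.237,"dy":0.081,"dz":0,"ax":0,"ay":0,"az":0,"fingers":0.61},{"dx":0.237,"dy":0.081,"dz":0,"ax":0,"ay":0,"az":0,"fingers":0.61},{"dx":0.237,"dy":0.081,"dz":0,"ax":0,"ay":0,"az":0,"fingers":0.61},{"dx":0.237,"dy":0.081,"dz":0,"ax":0,"ay":0,"az":0,"fingers":0.61}]'
python3 -m inch '[{"dx":0.095,"dy":0.032,"dz":0,"ax":0,"ay":0,"az":0,"fingers":0.61},{"dx":0.095,"dy":0.032,"dz":0,"ax":0,"ay":0,"az":0,"fingers":0.61}]'
```

```text
t: 5.3
tool_pos: [0.6095, 0.108, 0.2702]
tcp_rot: [0.582, 0.814, -0.0, -0.0]
contact_force: [-2.4, 0.7, -0.1]
finger_gap: 0.0572
t: 5.5
tool_pos: [0.6131, 0.1091, 0.2701]
tcp_rot: [0.582, 0.814, -0.0, 0.0]
contact_force: [-2.5, 0.5, -0.4]
finger_gap: 0.0573
```

```bash
python3 -m inch '[{"dx":0.095,"dy":0.032,"dz":0,"ax":0,"ay":0,"az":0,"fingers":0.61},{"dx":0.095,"dy":0.032,"dz":0,"ax":0,"ay":0,"az":0,"fingers":0.61}]'
python3 -m inch '[{"dx":0.07,"dy":0.024,"dz":0,"ax":0,"ay":0,"az":0,"fingers":0.61},{"dx":0.07,"dy":0.024,"dz":0,"ax":0,"ay":0,"az":0,"fingers":0.61}]'
```

```text
t: 5.7
tool_pos: [0.6162, 0.1101, 0.27]
tcp_rot: [0.581, 0.814, -0.001, -0.001]
contact_force: [-17.2, -3.4, 11.6]
finger_gap: 0.057
t: 5.9
tool_pos: [0.6176, 0.1105, 0.2698]
tcp_rot: [0.582, 0.814, -0.003, -0.003]
contact_force: [-35.3, -8.0, 26.4]
finger_gap: 0.0573
```

Force has climbed to 36 N at the predicted travel of 78 mm, so the guard is at its stop. Backing off, lifting, then looking.

```bash
python3 -m inch '[{"dx":-0.24,"dy":-0.082,"dz":0,"ax":0,"ay":0,"az":0,"fingers":0.61},{"dx":-0.47,"dy":-0.162,"dz":0,"ax":0,"ay":0,"az":0,"fingers":0.61},{"dx":-0.47,"dy":-0.162,"dz":0.5,"ax":0,"ay":0,"az":0,"fingers":0.61},{"dx":-0.71,"dy":-0.243,"dz":0.9,"ax":0,"ay":0,"az":0,"fingers":0.61},{"dx":-0.71,"dy":-0.243,"dz":0.9,"ax":0,"ay":0,"az":0,"fingers":0.61},{"dx":-0.71,"dy":-0.243,"dz":0.5,"ax":0,"ay":0,"az":0,"fingers":0.61},{"dx":-0.71,"dy":-0.243,"dz":0,"ax":0,"ay":0,"az":0,"fingers":0.61},{"dx":-0.71,"dy":-0.243,"dz":0,"ax":0,"ay":0,"az":0,"fingers":0.61}]'
python3 -m inch '[{"dx":0,"dy":0,"dz":0,"ax":0,"ay":0,"az":0,"fingers":0.61},{"dx":0,"dy":0,"dz":0,"ax":0,"ay":0,"az":0,"fingers":0.61}]'
python3 - <<'E'
from h import *
st=read_state();print(st['tool_pos'])
w=cams.get_image('wrist');s=cams.get_image('scene')
a=w['pixels'][100:400,160:480,::-1];b=s['pixels'][190:310,200:360,::-1]
cv2.imwrite('pics/c2.png',np.vstack([cv2.resize(a,(640,600))[:480],]))
cv2.imwrite('pics/s2.png',cv2.convertScaleAbs(cv2.resize(b,(640,480),interpolation=cv2.INTER_CUBIC),alpha=1.5))
E
```

```text
t: 6.7
tool_pos: [0.524, 0.0784, 0.3275]
tcp_rot: [0.582, 0.813, 0.001, 0.001]
contact_force: [0.1, -0.2, 0.7]
finger_gap: 0.0573
t: 6.9
tool_pos: [0.5251, 0.0789, 0.327]
tcp_rot: [0.582, 0.813, 0.001, 0.0]
contact_force: [1.8, -0.2, 0.9]
finger_gap: 0.0571
[0.52507267 0.07888732 0.32699845]
```

View pics/c2.png

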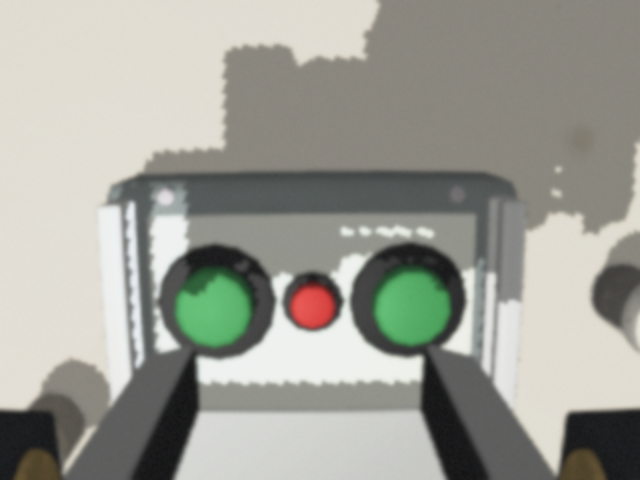

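View pics/s2.png

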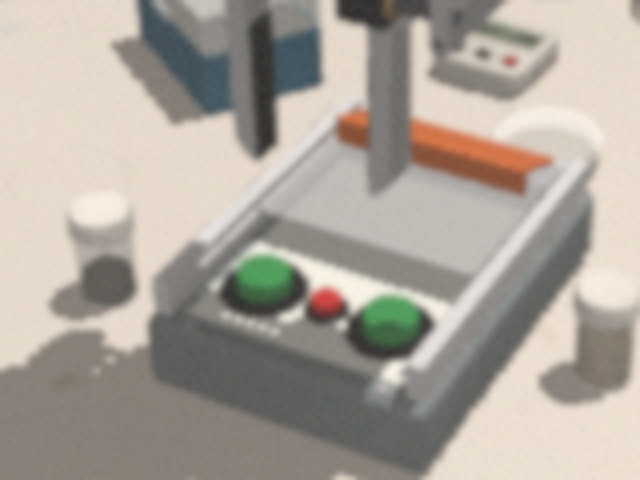

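The guard is fully back and clear of the buttons, and the jars and dish are where they were. In the wrist crop the greens' tops are at (213,308) and (412,307), red at (313,306). I'll work out how far the fingers are off centre.

Run:
```python
from h import *
st=read_state();w=cams.get_image('wrist');sc=cams.get_image('scene')
R=Ro.from_quat(st['tcp_rot']).as_matrix();print(R[:,2].round(4),'yaw',np.arctan2(R[1,0],R[0,0])-np.pi/2)
tip=st['tool_pos']+.199*R[:,2];c=np.cos(.33);s=np.sin(.33);print('tip',tip.round(4))
for n,p,z in(('R',(213,308),.058),('L',(412,307),.058),('S',(313,306),.054)):
    X=wrist(w,st,np.array(p)/2+[160,100],z);d=X-tip;print(n,X.round(4),'panel rel tip',(d[0]*c+d[1]*s).round(4),(-d[0]*s+d[1]*c).round(4))
for n,p,z in(('R',(391,317),.058),('L',(265,276),.058),('S',(327,299),.054)):
    X=onplane(sc,np.array(p)/4+[200,190],z);d=X-tip;print(n,X.round(4),'panel rel tip',(d[0]*c+d[1]*s).round(4),(-d[0]*s+d[1]*c).round(4))
```

```text
[ 9.e-04  1.e-04 -1.e+00] yaw 0.3296565072114903
tip [0.5256 0.0791 0.1276]
R [0.5358 0.047  0.058 ] panel rel tip -0.0007 -0.0337
L [0.5131 0.1122 0.058 ] panel rel tip -0.0011 0.0353
S [0.5248 0.0799 0.054 ] panel rel tip -0.0004 0.001
R [0.5323 0.0416 0.058 ] panel rel tip -0.0058 -0.0377
L [0.5093 0.1062 0.058 ] panel rel tip -0.0067 0.0309
S [0.5225 0.0762 0.054 ] panel rel tip -0.0038 -0.0017
```

```bash
python3 -m inch '[{"dx":-0.04,"dy":-0.01,"dz":-0.68,"ax":0,"ay":0,"az":0,"fingers":0.61},{"dx":-0.04,"dy":-0.01,"dz":-0.68,"ax":0,"ay":0,"az":0,"fingers":0.61},{"dx":0,"dy":0,"dz":-0.68,"ax":0,"ay":0,"az":0,"fingers":0.61},{"dx":0,"dy":0,"dz":-0.68,"ax":0,"ay":0,"az":0,"fingers":0.61},{"dx":0,"dy":0,"dz":-0.5,"ax":0,"ay":0,"az":0,"fingers":0.61},{"dx":0,"dy":0,"dz":0,"ax":0,"ay":0,"az":0,"fingers":0.61},{"dx":0,"dy":0,"dz":0,"ax":0,"ay":0,"az":0,"fingers":0.61}]'
```

```text
t: 7.8
tool_pos: [0.5234, 0.0784, 0.2617]
tcp_rot: [0.582, 0.813, -0.0, -0.0]
contact_force: [0.8, -0.2, 0.1]
finger_gap: 0.0576
```

Tips are at 62.7 mm with no contact. I'll press in one smooth motion, then step down while watching the force.

```bash
python3 -m inch '[{"dx":0,"dy":0,"dz":-0.25,"ax":0,"ay":0,"az":0,"fingers":0.61},{"dx":0,"dy":0,"dz":-0.15,"ax":0,"ay":0,"az":0,"fingers":0.61},{"dx":0,"dy":0,"dz":-0.1,"ax":0,"ay":0,"az":0,"fingers":0.61},{"dx":0,"dy":0,"dz":0,"ax":0,"ay":0,"az":0,"fingers":0.61}]'
python3 -m inch '[{"dx":0,"dy":0,"dz":-0.05,"ax":0,"ay":0,"az":0,"fingers":0.61},{"dx":0,"dy":0,"dz":0,"ax":0,"ay":0,"az":0,"fingers":0.61}]'
```

```text
t: 8.2
tool_pos: [0.5238, 0.0786, 0.2522]
tcp_rot: [0.582, 0.814, 0.001, 0.001]
contact_force: [0.2, 0.1, 8.2]
finger_gap: 0.0572
t: 8.4
tool_pos: [0.5237, 0.0785, 0.2515]
tcp_rot: [0.582, 0.814, 0.001, 0.001]
contact_force: [-0.8, 0.0, 10.2]
finger_gap: 0.0574
```

```bash
python3 -m inch '[{"dx":0,"dy":0,"dz":-0.05,"ax":0,"ay":0,"az":0,"fingers":0.61},{"dx":0,"dy":0,"dz":0,"ax":0,"ay":0,"az":0,"fingers":0.61}]'; python3 -c "
from h import *
print(read_state()['torque'])"
```

```text
t: 8.6
tool_pos: [0.5238, 0.0785, 0.2512]
tcp_rot: [0.582, 0.813, 0.001, 0.001]
contact_force: [-5.9, -0.8, 25.5]
finger_gap: 0.0573
[-0.25845278  1.54824788 -0.00404129]
```

Force jumped from 10 N to 25 N, so the buttons have bottomed out. After removing the side-load lever arm the moment is balanced, so both are down. I'll hold for over 4 s.

```bash
for i in 1; do :; done
python3 -m inch '[{"dx":0,"dy":0,"dz":-0.01,"ax":0,"ay":0,"az":0,"fingers":0.61},{"dx":0,"dy":0,"dz":0,"ax":0,"ay":0,"az":0,"fingers":0.61},{"dx":0,"dy":0,"dz":0,"ax":0,"ay":0,"az":0,"fingers":0.61},{"dx":0,"dy":0,"dz":0,"ax":0,"ay":0,"az":0,"fingers":0.61},{"dx":0,"dy":0,"dz":0,"ax":0,"ay":0,"az":0,"fingers":0.61},{"dx":0,"dy":0,"dz":0,"ax":0,"ay":0,"az":0,"fingers":0.61},{"dx":0,"dy":0,"dz":0,"ax":0,"ay":0,"az":0,"fingers":0.61},{"dx":0,"dy":0,"dz":0,"ax":0,"ay":0,"az":0,"fingers":0.61}]'
python3 - <<'E'
from h import *
st=read_state();F=np.array(st['contact_force']);M=np.array(st['torque'])-np.cross([0,0,-.199],F)
print(F,'moment at tips about panel x',M[0]*.946+M[1]*.324,'y',-M[0]*.324+M[1]*.946)
s=cams.get_image('scene');b=s['pixels'][190:310,200:360,::-1]
b=cv2.convertScaleAbs(cv2.resize(b,(640,480),interpolation=cv2.INTER_CUBIC),alpha=1.5)
cv2.imwrite('pics/s3.png',b)
E
```

```text
t: 9.4
tool_pos: [0.5238, 0.0785, 0.2512]
tcp_rot: [0.582, 0.813, 0.001, 0.001]
contact_force: [-7.9, -0.8, 30.2]
finger_gap: 0.0572
[-7.91712481 -0.78878764 30.23268373] moment at tips about panel x -0.03503147055628372 y 0.2824967821866916
```

View pics/s3.png

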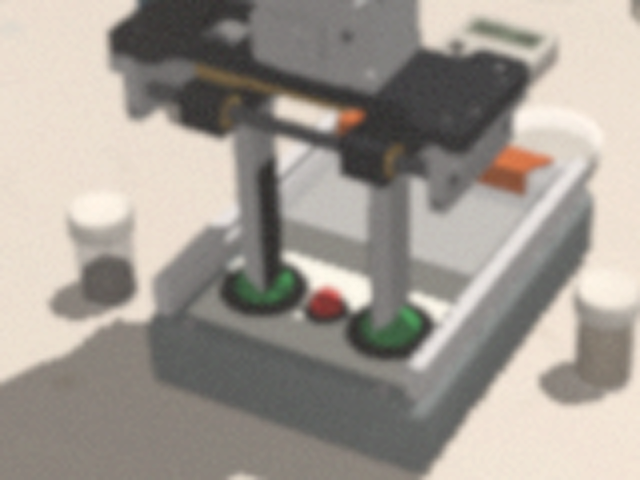

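One fingertip sits on each green, at (262,285) and (390,325). Both are sunk into their rings, red at (327,303) is clear, and the load is evenly split. I'll keep holding.

```bash
python3 -m inch '[{"dx":0,"dy":0,"dz":0,"ax":0,"ay":0,"az":0,"fingers":0.61},{"dx":0,"dy":0,"dz":0,"ax":0,"ay":0,"az":0,"fingers":0.61},{"dx":0,"dy":0,"dz":0,"ax":0,"ay":0,"az":0,"fingers":0.61},{"dx":0,"dy":0,"dz":0,"ax":0,"ay":0,"az":0,"fingers":0.61},{"dx":0,"dy":0,"dz":0,"ax":0,"ay":0,"az":0,"fingers":0.61},{"dx":0,"dy":0,"dz":0,"ax":0,"ay":0,"az":0,"fingers":0.61},{"dx":0,"dy":0,"dz":0,"ax":0,"ay":0,"az":0,"fingers":0.61},{"dx":0,"dy":0,"dz":0,"ax":0,"ay":0,"az":0,"fingers":0.61}]' | grep -E '^t|force'
python3 -m inch '[{"dx":0,"dy":0,"dz":0,"ax":0,"ay":0,"az":0,"fingers":0.61},{"dx":0,"dy":0,"dz":0,"ax":0,"ay":0,"az":0,"fingers":0.61},{"dx":0,"dy":0,"dz":0,"ax":0,"ay":0,"az":0,"fingers":0.61},{"dx":0,"dy":0,"dz":0,"ax":0,"ay":0,"az":0,"fingers":0.61},{"dx":0,"dy":0,"dz":0,"ax":0,"ay":0,"az":0,"fingers":0.61},{"dx":0,"dy":0,"dz":0,"ax":0,"ay":0,"az":0,"fingers":0.61},{"dx":0,"dy":0,"dz":0,"ax":0,"ay":0,"az":0,"fingers":0.61},{"dx":0,"dy":0,"dz":0,"ax":0,"ay":0,"az":0,"fingers":0.61}]' | grep -E '^t|force'
python3 -m inch '[{"dx":0,"dy":0,"dz":0,"ax":0,"ay":0,"az":0,"fingers":0.61},{"dx":0,"dy":0,"dz":0,"ax":0,"ay":0,"az":0,"fingers":0.61},{"dx":0,"dy":0,"dz":0,"ax":0,"ay":0,"az":0,"fingers":0.61},{"dx":0,"dy":0,"dz":0,"ax":0,"ay":0,"az":0,"fingers":0.61},{"dx":0,"dy":0,"dz":0,"ax":0,"ay":0,"az":0,"fingers":0.61},{"dx":0,"dy":0,"dz":0,"ax":0,"ay":0,"az":0,"fingers":0.61},{"dx":0,"dy":0,"dz":0,"ax":0,"ay":0,"az":0,"fingers":0.61},{"dx":0,"dy":0,"dz":0,"ax":0,"ay":0,"az":0,"fingers":0.61}]' | grep -E '^t|force'
python3 -m inch '[{"dx":0,"dy":0,"dz":0,"ax":0,"ay":0,"az":0,"fingers":0.61},{"dx":0,"dy":0,"dz":0,"ax":0,"ay":0,"az":0,"fingers":0.61},{"dx":0,"dy":0,"dz":0,"ax":0,"ay":0,"az":0,"fingers":0.61},{"dx":0,"dy":0,"dz":0,"ax":0,"ay":0,"az":0,"fingers":0.61},{"dx":0,"dy":0,"dz":0,"ax":0,"ay":0,"az":0,"fingers":0.61},{"dx":0,"dy":0,"dz":0,"ax":0,"ay":0,"az":0,"fingers":0.61},{"dx":0,"dy":0,"dz":0,"ax":0,"ay":0,"az":0,"fingers":0.61},{"dx":0,"dy":0,"dz":0,"ax":0,"ay":0,"az":0,"fingers":0.61}]' | grep -E '^t|force'
python3 -m inch '[{"dx":0,"dy":0,"dz":0,"ax":0,"ay":0,"az":0,"fingers":0.61},{"dx":0,"dy":0,"dz":0,"ax":0,"ay":0,"az":0,"fingers":0.61},{"dx":0,"dy":0,"dz":0,"ax":0,"ay":0,"az":0,"fingers":0.61},{"dx":0,"dy":0,"dz":0,"ax":0,"ay":0,"az":0,"fingers":0.61},{"dx":0,"dy":0,"dz":0,"ax":0,"ay":0,"az":0,"fingers":0.61},{"dx":0,"dy":0,"dz":0,"ax":0,"ay":0,"az":0,"fingers":0.61}]' | grep -E '^t|force'
```

```text
t: 10.25
tool_pos: [0.5238, 0.0785, 0.2512]
tcp_rot: [0.582, 0.813, 0.001, 0.001]
contact_force: [-6.9, -1.0, 30.1]
t: 11.05
tool_pos: [0.5238, 0.0785, 0.2512]
tcp_rot: [0.582, 0.813, 0.001, 0.001]
contact_force: [-7.4, -1.4, 29.5]
t: 11.85
tool_pos: [0.5238, 0.0785, 0.2512]
tcp_rot: [0.582, 0.813, 0.001, 0.001]
contact_force: [-6.9, -1.4, 29.7]
t: 12.65
tool_pos: [0.5238, 0.0785, 0.2512]
tcp_rot: [0.582, 0.813, 0.001, 0.001]
contact_force: [-8.2, -1.1, 28.9]
t: 13.25
tool_pos: [0.5238, 0.0785, 0.2512]
tcp_rot: [0.582, 0.813, 0.001, 0.001]
contact_force: [-6.8, -0.8, 28.9]
```

Held for about 4.6 s at a steady 29–30 N. Lifting straight up.

```bash
python3 -m inch '[{"dx":0,"dy":0,"dz":0.2,"ax":0,"ay":0,"az":0,"fingers":0.61},{"dx":0,"dy":0,"dz":0.5,"ax":0,"ay":0,"az":0,"fingers":0.61},{"dx":0,"dy":0,"dz":0.9,"ax":0,"ay":0,"az":0,"fingers":0.61},{"dx":0,"dy":0,"dz":0.9,"ax":0,"ay":0,"az":0,"fingers":0.61},{"dx":0,"dy":0,"dz":0.9,"ax":0,"ay":0,"az":0,"fingers":0.61},{"dx":0,"dy":0,"dz":0.9,"ax":0,"ay":0,"az":0,"fingers":0.61},{"dx":0,"dy":0,"dz":0.9,"ax":0,"ay":0,"az":0,"fingers":0.61},{"dx":0,"dy":0,"dz":0.5,"ax":0,"ay":0,"az":0,"fingers":0.61}]'
python3 -m inch '[{"dx":0,"dy":0,"dz":0,"ax":0,"ay":0,"az":0,"fingers":0.61},{"dx":0,"dy":0,"dz":0,"ax":0,"ay":0,"az":0,"fingers":0.61},{"dx":0,"dy":0,"dz":0,"ax":0,"ay":0,"az":0,"fingers":0.61},{"dx":0,"dy":0,"dz":0,"ax":0,"ay":0,"az":0,"fingers":0.61},{"dx":0,"dy":0,"dz":0,"ax":0,"ay":0,"az":0,"fingers":0.61}]' | grep force
python3 - <<'E'
from h import *
b=cams.get_image('scene')['pixels'][190:310,200:360,::-1]
cv2.imwrite('pics/s4.png',cv2.convertScaleAbs(cv2.resize(b,(640,480),interpolation=cv2.INTER_CUBIC),alpha=1.5))
E
```

```text
t: 14.05
tool_pos: [0.5234, 0.0785, 0.3652]
tcp_rot: [0.582, 0.814, 0.001, 0.0]
contact_force: [0.4, 0.5, -0.4]
finger_gap: 0.0572
contact_force: [-0.9, 0.5, 0.4]
```

View pics/s4.png

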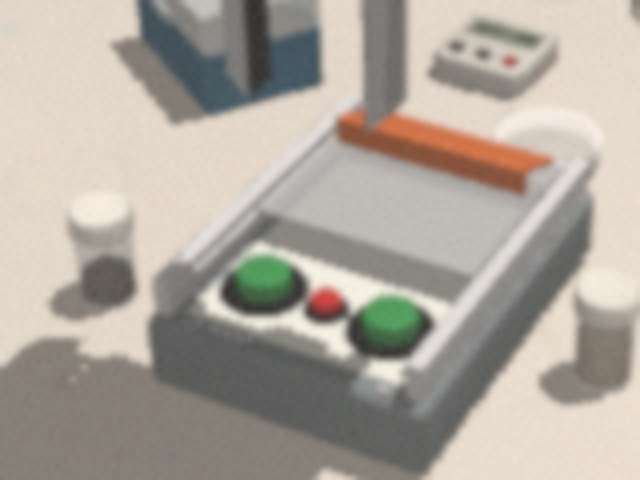

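Both greens are up again at (265,277) and (391,318), the guard is still open with its lip at (430,150), and the jars and dish haven't moved. The robot is clear of everything, so I'm handing in.

```bash
python3 -c "
from workcell import sign_off
print(sign_off())"
```

```text
the job is handed in; nothing more can be done
None
```

The interlock reset is done and handed in at about 15 s of the 48 s allowed; `sign_off()` gave no verdict.

- **Guard:** I pushed it by its lip until it hit its stop. The force rose from about 2 N to about 45 N in all (36 N of it along the push), at the travel I had predicted. I can't rule out that this counts against the 40 N limit on the arm or gripper body, though only the fingertips were touching.
- **Buttons:** I pressed both greens together, one fingertip on each, and held them fully down for about 4.6 s. The force stayed at 29–30 N, split evenly between the two. I then lifted straight off.
- **Last checks:** In the final picture both greens are up, the guard is open, and the jars and dish look unmoved. The red button showed clear of the fingers during the press. The contact force was about zero, with the fingertips about 0.1 m above the buttons.
- **Disagreement:** The scene camera put the buttons 4–7 mm away from where the top and wrist cameras did. I followed the top and wrist cameras, and the press confirmed them.

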